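# Grease the leaf roller

### The job

The leaf roller is due for greasing: take the red push-type grease gun out of its blue stand, press its coupler squarely onto the roller's tilted brass nipple until it snaps over the ball head, and keep pushing until the gun is clearly more than half way down against its spring. Finish while still gripping the gun and holding it pressed there, coupler snapped on; do not let go or put it back. Leave the other things on the bench where they are.

Things in the scene. Friction and masses are not known exactly. Their poses are not given: they have to be found in the camera images.
- gun: Push grease gun, round about z, 140 mm long, 0.3-0.5 kg, upright in the stand. Origin: centre of the coupler's mouth (at rest); z up the gun. Steel coupler dia 30 mm, z 0-50 mm; red barrel dia 46, z 50-85, its underside resting on the stand; black grip dia 30, z 85-140. Grip the black part in line with z, fingertips just above the barrel's shoulder (z 85), which takes the push.
- coupler (a joint): How far the gun has been pushed down over its sprung coupler: 0 at rest, 0.015 m when bottomed. The spring pushes back with 5 N at the start and 12.5 N when bottomed (500 N/m). It gives a few mm before the coupler snaps on and springs back at the snap.
- coupler_mouth (a point): Centre of the coupler's open end face (bore 22 mm); on the gun's axis, at the gun's origin while the coupler joint is 0, moving with the coupler (up the gun by the joint's value when it is pressed).
- coupler_seat (a point): On the gun's axis 12 mm inside the mouth, moving with the coupler: where the centre of the nipple's ball sits once snapped on. Four sprung jaws just inside the mouth (12 mm apart) spread to pass the 16 mm ball at about 7 N and close behind it; they centre the coupler from about 2 mm off.
- nipple: Brass grease nipple on the roller's green gear case, fixed. Origin: centre of its 16 mm ball head, 116 mm above the bench. z points out along the nipple, leaning 0.45 rad (26 degrees) from vertical towards the roller's front (-x of the roller). Neck 10 mm diameter, clear for 22 mm behind the ball's centre.
- roller: Leaf roller, a green and steel bench machine with two rollers, fixed; 180 mm deep (x), 270 mm wide (y), 104 mm tall; origin: centre of its underside; its front, with the gear case (top 74 mm high) and the nipple 75 mm in front of the origin, is its -x side.
- stand: Blue stand block 90 x 90 x 70 mm, fixed; origin: centre of its underside. A 37 mm hole through its middle holds the gun: the barrel rests on its top, so the gun's mouth hangs 20 mm above the bench. Lift the gun more than 50 mm to clear it.
- tray: Dark wooden tray 100 x 170 mm, 22 mm tall, fixed; origin: centre of its underside.
- thermos: Bystander: steel vacuum flask, 70 mm across, 240 mm tall; origin at its underside.
- cup: Bystander: white drinking cup, 80 mm across, 100 mm tall; origin at its underside.
- water: Bystander: green bottle with white cap and paper label, 64 mm across, 190 mm tall; origin at its underside.
- lighter: Bystander: yellow lighter lying flat, 24 x 80 x 12 mm; origin at its underside.
- tape: Bystander: black tape dispenser, 60 x 130 mm, 86 mm tall; origin at its underside.
- cigar0: Bystander: brown rolled cigar, 18 mm across, 134 mm long, lying in the tray; origin at its underside.
- cigar1: Bystander: a second such cigar in the tray; origin at its underside.
- cigar2: Bystander: a third such cigar in the tray; origin at its underside.
Mind the look-alikes: they are no part of the job. There is more than one size of the stand; the job needs the smaller.

How it is judged (in metres and radians):
On the way, in this order (a step that is already met when the one before it is completed fails the run):
1. the gun is lifted out of its stand (z of coupler_mouth in the frame of stand above 0.075 m), for 0.1 s.
2. the coupler has snapped over the nipple's ball head (z of coupler_seat in the frame of nipple between -0.004 and 0.003 m and x of coupler_seat in the frame of nipple between -0.003 and 0.003 m and y of coupler_seat in the frame of nipple between -0.003 and 0.003 m), for 0.2 s.
At the end, for the whole second after the job is handed in: Coupler snapped on: its seat within 3 mm of the ball head's centre (4 mm past along the axis), gun within 0.14 rad of the nipple's axis, pressed more than 8 mm of its 15 mm stroke, over 4 N on the nipple, gripped by the fingers (over 3 N), clear of the stand, still (all of step 2 and angle between the z axis of gun and the z axis of nipple, either way round below 0.14 rad and value of joint coupler above 0.008 m and contact force between gun and nipple above 4 N and contact force between the fingers and gun above 3 N and contact force between gun and stand below 0.1 N and linear speed of gun below 0.01 m/s); the arm keeps its last pose, push and grip.
It fails at once if a bystander is knocked or moved by more than 25 mm (distance of any of thermos, cup, water, lighter, tape, cigar0, cigar1, cigar2 from where it was at the start of the episode above 0.025 m).
It also fails if it takes over 38 s, if anything falls off the work surface, if the arm or the gripper's body presses on something with over 40 N, if the wrist force passes 120 N, or if a joint passes its speed limit or range.

### The arm

A 6-joint arm with a two-finger parallel gripper is mounted at the origin on the work surface. World frame = base frame: x ahead of the robot, y to its left, z up, the work surface at z = 0. Lengths are in m, angles in degrees, forces in N, time in s.
With the tool pointing down it reaches from about 0.4 to 0.825 m from the base axis. Payload 7 kg.
Tool frame: the origin (TCP) lies midway between the tips of the shut fingers; the grasp point (between the pads) lies r.grip_depth behind it (r.grip_depth is the distance from the TCP to the grasp point, in m); z points along the fingers, y is the line along which they close (so a half turn about z gives the same grasp; the last joint's range is limited). The gripper opens to 88 mm and grips with 3 to 60 N. Pads are 19 mm wide; open, the fingers measure 130 mm over their backs; the gripper's body (78 mm by 193 mm) begins 47 mm behind the grasp point.
Start: joints at [83.772, 20.546, 0.682, 0, -70.136, -16.507], TCP at [0.261, 0.623, 0.227] pointing down, gripper open.
Joint ranges: [-176.03, 176.03], [-82.01, 121.73], [-58.28, 71.71], [-173.87, 95.51], [-174.79, -0.11], [-173.66, 173.66]. Speed limits (degrees/s): [136.94, 136.94, 172.46, 180, 180, 180].

### API

Orientations are given as [roll, pitch, yaw] about the fixed x, y, z axes, in that order (R = Rz(yaw) Ry(pitch) Rx(roll)).
In Python, from plant import r gives the robot as it stands.
- The arm moves only by the shell command python3 -m pendant 'ROWS' [OPENING] [FORCE]. ROWS is a JSON list of rows, 1 to 12 of them, each an object with the fields dx, dy, dz (the shift in a scale on which 1.0 is 0.6 m), drx, dry, drz (a rotation vector in a scale on which 1.0 is 120 degrees); a field left out counts as zero; each row is the pose to reach, as a shift and turn from the pose commanded when the command began, along the tool's axes at that moment; what a row does not reach only later rows make up. A row lasts 1/12 s, in which the tool goes at most 0.0417 m and 7.16 degrees, less where a joint would pass 70% of its speed; a pose out of reach is approached as far as the arm can. OPENING is the finger opening in m, set as the command begins (- or left out keeps the last). The fingers move at their own pace and stop on an object; FORCE is the grip in N (left out, the last holds). Time passes only in rows, so rows that do not move let the fingers close. It prints the time, the measured TCP pose, the force, the opening and the grip force at its end. A shift or turn number past 1, either way, is cut back to 1. Input that does not fit is refused with a message, and nothing moves.
- r.get_state(): the state, without advancing time (a new reading comes with each control period).
- r.capture(name): name is "scene" or "top" or "wrist"; returns a dict with "frame" (400x640x3 uint8, red, green, blue), "z_map" (400x640 float32, m along the optical axis (not along the pixel's ray), 0 where there is no reading), "fx", "fy", "cx", "cy" (pixels), "cam_to_world" (4x4, takes a point from camera to world coordinates). Camera axes: x right, y down, z forward; pixel columns grow to the right and rows downward; lengths in m; the calibration is good to about 2 mm. A picture is of the moment at which its call begins.
- r.close_job(): hands the job in; it is judged then, once.
The state is a dict: "time_s": time; "joints": joint angles; "qd": joint speeds; "joint_torque": joint torques, N m; "tcp_pos": TCP position; "eef_rot": TCP orientation; "contact_force": force on the tool from outside, world axes, zero at the start; "moment": the same for the moment, N m; "gripper_width": finger opening in m; "gripper_force": force on a finger pad.
Only numpy, scipy, OpenCV 4.12 (cv2) and the standard library are available. Lean on these libraries where they do the work, as an engineer would, in place of code of your own. Each camera call takes 0.05 s, during which the arm holds its last target. There are 200 camera calls.

## Working session

There is one attempt and no reset: what is moved stays moved. The work goes in short steps, Python scripts to look and compute and a shell command to move; the robot and the scene stay as the last step left them, time stands still between calls to the robot, and variables do not carry over. Pictures are saved under pics/ and viewed, at most 10 in all, crops included, and the job is handed in when it is done.

```bash
ls; mkdir -p pics; python3 - <<'E'
from plant import r
import cv2,numpy as np,pickle
d={}
for n in("scene","top"):
    c=r.capture(n);d[n]=c;cv2.imwrite(f"pics/{n}0.png",c["frame"][:,:,::-1])
pickle.dump(d,open("d.pkl","wb"));print(r.get_state(),r.grip_depth)
for n in d:print(n,d[n]["cam_to_world"].round(3).tolist(),d[n]["fx"])
E
```

```text
pics
{'time_s': 0.1, 'joints': array([ 8.37724485e+01,  2.05877984e+01,  6.37402326e-01, -1.89886475e-02,
       -7.01383651e+01, -1.65073555e+01]), 'qd': array([ 0.04259298, -0.02868182,  0.02196709,  0.06421904, -0.01770555,
       -0.03030122]), 'joint_torque': array([-2.84429865e-03, -5.84163630e+01,  2.93752921e+01,  7.01549962e+00,
        1.01675437e-02, -4.92768561e-05]), 'tcp_pos': array([0.26070544, 0.62210976, 0.22569488]), 'eef_rot': array([ 1.79909825e+02, -8.10731289e-03, -2.27413658e+01]), 'contact_force': array([ 0.2531279 , -0.41574192,  0.02363249]), 'moment': array([ 0.00140158, -0.0125582 ,  0.00097284]), 'gripper_force': 0.0, 'gripper_width': 0.08731074446610167} 0.0188
scene [[-0.121, 0.711, -0.693, 1.476], [0.992, 0.098, -0.074, 0.1], [0.015, -0.697, -0.717, 1.081], [0.0, 0.0, 0.0, 1.0]] 457.67056276576324
top [[0.023, -0.996, 0.091, 0.407], [-1.0, -0.024, -0.008, -0.001], [0.01, -0.091, -0.996, 1.357], [0.0, 0.0, 0.0, 1.0]] 476.37784559829464
```

View pics/scene0.png

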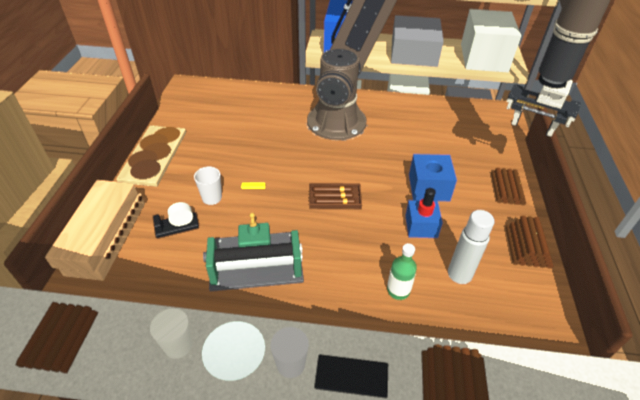

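View pics/top0.png

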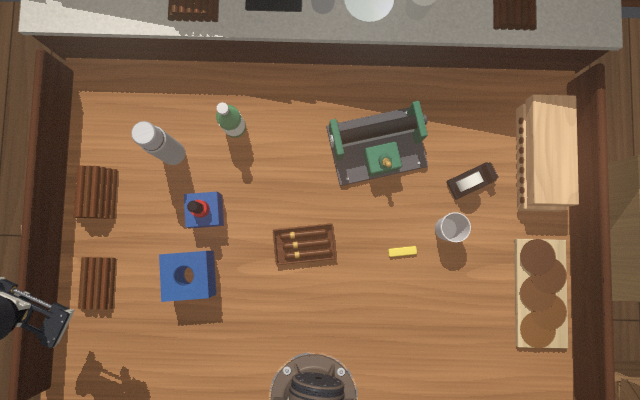

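Candidates: the red gun is at top (198,208) / scene (428,205), in the smaller blue stand, top (203,210). The larger blue stand at top (187,276) is empty and is the look-alike. The nipple is the brass ball at top (386,161) / scene (254,220); the cigars' yellowish bands in the tray (293,243) are not nipples. I'm choosing the gun at top (198,208), and will check it in one crop.

```bash
cat > h.py <<'E'
import numpy as np,cv2,pickle
def cloud(c):
    z=c["z_map"];v,u=np.mgrid[:400,:640]
    p=np.stack([(u-c["cx"])/c["fx"]*z,(v-c["cy"])/c["fy"]*z,z],-1)
    T=c["cam_to_world"];return p@T[:3,:3].T+T[:3,3]
def hsv(c):return cv2.cvtColor(c["frame"],cv2.COLOR_RGB2HSV).astype(int)
def circ(p):
    A=np.c_[2*p[:,:2],np.ones(len(p))];s=np.linalg.lstsq(A,(p[:,:2]**2).sum(1),rcond=None)[0]
    return s[:2],np.sqrt(s[2]+s[:2]@s[:2])
E
python3 - <<'E'
from h import *
d=pickle.load(open("d.pkl","rb"))
a=cv2.resize(d["top"]["frame"][170:245,160:240],None,fx=5,fy=5,interpolation=2)
b=cv2.resize(d["top"]["frame"][130:205,345:425],None,fx=5,fy=5,interpolation=2)
e=np.hstack([a,b]);f=cv2.resize(np.hstack([d["scene"]["frame"][175:250,390:470],d["scene"]["frame"][205:280,215:295]]),None,fx=5,fy=5,interpolation=2)[:,:]
cv2.imwrite("pics/crop.png",cv2.resize(np.vstack([e,f]),(640,600))[:,:,::-1])
for n,(gu,gv),(nu,nv) in(("scene",(426,210),(254,222)),("top",(198,210),(386,160))):
    c=d[n];P=cloud(c);h=hsv(c);H,S,V=h[...,0],h[...,1],h[...,2]
    m=np.zeros((400,640),bool);m[gv-40:gv+40,gu-40:gu+40]=1
    red=m&((H<6)|(H>174))&(S>150)&(V>80);p=P[red]
    print(n,"red",len(p),np.median(p,0),p.min(0),p.max(0))
    bl=m&(H>100)&(H<130)&(S>120);p=P[bl];t=p[abs(p[:,2]-.07)<.004]
    print("stand",len(t),cv2.minAreaRect((t[:,:2]*1000).astype(np.float32)))
    k=m&(P[...,2]>.115);p=P[k];print("gun high",len(p),np.median(p,0))
    for lo,hi in((.075,.105),(.112,.135),(.135,.155),(.155,.165)):
        p=P[m&(P[...,2]>lo)&(P[...,2]<hi)];
        if len(p)>6:print(lo,len(p),circ(p),p[:,:2].mean(0))
    m[:]=0;m[nv-16:nv+16,nu-20:nu+20]=1
    br=m&(H>10)&(H<28)&(S>110)&(P[...,2]>.08);p=P[br]
    print("brass",len(p));print(np.c_[np.argwhere(br)[:,::-1],(p*1000).round(0)].astype(int)[::2].tolist())
    m[:]=0;m[nv-50:nv+60,nu-70:nu+60]=1
    for z0 in(.104,.074):
        g=m&(H>55)&(H<90)&(S>90)&(abs(P[...,2]-z0)<.003);p=P[g]
        if len(p)>10:print("green",z0,len(p),cv2.minAreaRect((p[:,:2]*1000).astype(np.float32)))
E
```

```text
scene red 159 [0.52411547 0.31106329 0.10145334] [0.4940041  0.09957472 0.07411304] [1.47603542 0.33447419 1.08100379]
stand 463 ((435.3927307128906, 339.1288757324219), (131.30355834960938, 253.6044921875), 84.0811767578125)
gun high 412 [0.67490874 0.31750251 0.15886004]
0.075 727 (array([0.44684043, 0.35333252]), np.float64(0.08419987213312997)) [0.404738  0.3421992]
0.112 76 (array([0.61694831, 0.30794538]), np.float64(0.09910846718411839)) [0.56000285 0.33288685]
0.135 94 (array([0.6333858, 0.2839523]), np.float64(0.11969463185717268)) [0.60008832 0.35079866]
0.155 90 (array([0.5984481 , 0.35299762]), np.float64(0.09580353744355759)) [0.55412655 0.33355134]
brass 70
[[258, 211, 1476, 100, 1081], [251, 213, 632, -184, 125], [253, 213, 629, -179, 123], [250, 214, 637, -186, 125], [252, 214, 634, -181, 124], [254, 214, 628, -177, 118], [250, 215, 637, -186, 122], [252, 215, 641, -179, 128], [254, 215, 635, -175, 121], [251, 216, 640, -183, 121], [253, 216, 639, -177, 121], [249, 217, 1476, 100, 1081], [251, 217, 640, -183, 117], [253, 217, 634, -179, 112], [252, 218, 640, -180, 113
[... 1492 characters left out ...]
9, 96], [385, 159, 650, -178, 103], [387, 159, 650, -183, 103], [383, 160, 648, -172, 101], [385, 160, 647, -177, 104], [387, 160, 649, -184, 98], [389, 160, 649, -189, 96], [384, 161, 646, -176, 96], [386, 161, 644, -180, 107], [388, 161, 646, -186, 99], [383, 162, 643, -173, 97], [385, 162, 642, -177, 105], [387, 162, 639, -180, 121], [389, 162, 638, -185, 125], [384, 163, 640, -176, 98], [386, 163, 637, -178, 119], [388, 163, 636, -183, 122], [390, 163, 636, -188, 123], [384, 164, 638, -176, 96], [386, 164, 634, -178, 121], [388, 164, 633, -182, 125], [390, 164, 633, -188, 126], [387, 165, 631, -180, 121], [389, 165, 631, -185, 124], [387, 166, 628, -180, 122], [389, 166, 629, -186, 119]]
```

View pics/crop.png

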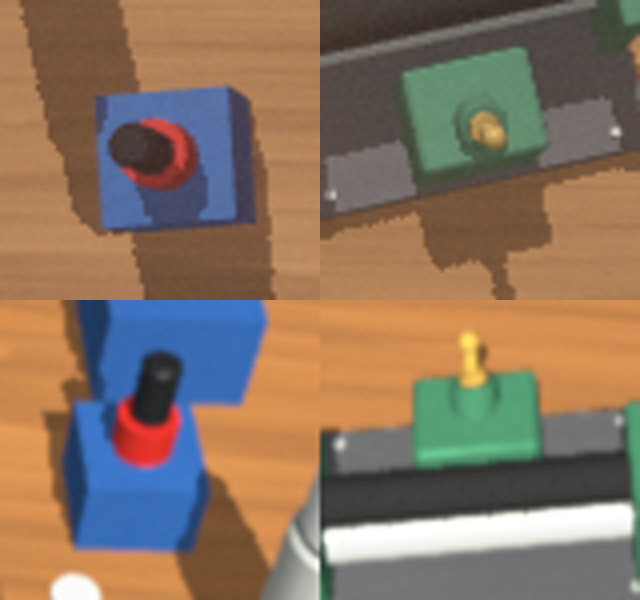

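The crop confirms it: the gun stands in the 88 x 86 mm block at about (0.508, 0.314), and the brass ball is at about (0.634, -0.182, 0.116). Moving above the gun now.

Careful with the scale: shifts go in shares of 0.6 m and turns go in shares of 120 degrees. That gives: 0.345 m is 0.575, 0.187 m is 0.3117, -22.7 degrees is -0.1892.

```bash
python3 -m pendant '[{"dx":0.575, "dy":0.3117, "drz":-0.1892}, {"dx":0.575, "dy":0.3117, "drz":-0.1892}, {"dx":0.575, "dy":0.3117, "drz":-0.1892}, {"dx":0.575, "dy":0.3117, "drz":-0.1892}, {"dx":0.575, "dy":0.3117, "drz":-0.1892}, {"dx":0.575, "dy":0.3117, "drz":-0.1892}, {"dx":0.575, "dy":0.3117, "drz":-0.1892}, {"dx":0.575, "dy":0.3117, "drz":-0.1892}, {"dx":0.575, "dy":0.3117, "drz":-0.1892}, {"dx":0.575, "dy":0.3117, "drz":-0.1892}, {"dx":0.575, "dy":0.3117, "drz":-0.1892}, {"dx":0.575, "dy":0.3117, "drz":-0.1892}]' 0.088
python3 - <<'E'
from plant import r
from h import *
c=r.capture("wrist");cv2.imwrite("pics/w1.png",c["frame"][:,:,::-1]);P=cloud(c)
s=r.get_state();print(s["joints"],s["tcp_pos"],s["eef_rot"]);print(c["cam_to_world"].round(3))
k=(P[...,2]>.154)&(P[...,2]<.166)&(np.hypot(P[...,0]-.508,P[...,1]-.314)<.04)
q=P[k];print(len(q),q.mean(0),cv2.minEnclosingCircle((q[:,:2]*1000).astype(np.float32)))
E
```

```text
time_s: 1.1
tcp_pos: [0.5073, 0.3155, 0.2262]
eef_rot: [180.0, 0.0, -0.2]
contact_force: [0.1, 0.9, -0.6]
gripper_width: 0.0876
gripper_force: 0.0
[ 5.06896013e+01  1.33402485e+01 -9.49298768e+00 -1.26605429e-02
 -6.72037139e+01  3.92112406e+01] [0.50680019 0.31632892 0.22618696] [ 1.79978747e+02  3.24003913e-02 -1.04073330e-01]
[[-0.003 -0.966 -0.258  0.576]
 [-1.     0.003  0.001  0.317]
 [ 0.     0.258 -0.966  0.385]
 [ 0.     0.     0.     1.   ]]
1013 [0.50805644 0.31656682 0.15924523] ((506.76513671875, 316.6488037109375), 14.906204223632812)
```

View pics/w1.png

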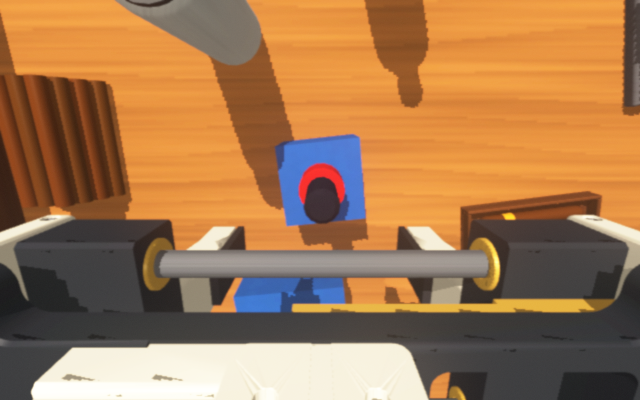

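The wrist view shows the gun at (322,190), centred between the open fingers, which agrees with its measured centre (0.507, 0.3165). Descending and gripping.

To row units: 0.118 m is 0.1967, 0.04 m is 0.0667.

```bash
python3 -m pendant '[{"dz":0.0667}, {"dz":0.1333}, {"dz":0.1667}, {"dz":0.1967}, {"dz":0.1967}, {"dz":0.1967}]' && python3 -m pendant '[{}, {}, {}, {}, {}, {}, {}, {}]' 0.02 50
```

```text
time_s: 1.65
tcp_pos: [0.5059, 0.3173, 0.108]
eef_rot: [179.9, 0.1, 0.1]
contact_force: [-0.0, 0.9, 1.8]
gripper_width: 0.088
gripper_force: 0.0
time_s: 2.32
tcp_pos: [0.5069, 0.3167, 0.1086]
eef_rot: [-180.0, -0.0, -0.0]
contact_force: [-0.2, 0.5, -0.2]
gripper_width: 0.0401
gripper_force: 0.0
```

To row units: -0.17 m is -0.2833, -0.15 m is -0.25.

```bash
python3 -m pendant '[{}, {}, {}, {}, {}, {}]' && python3 -m pendant '[{"dz":-0.0667}, {"dz":-0.1333}, {"dz":-0.2}, {"dz":-0.25}, {"dz":-0.2833}, {"dz":-0.2833}]'
```

```text
time_s: 2.82
tcp_pos: [0.5067, 0.3164, 0.1085]
eef_rot: [180.0, 0.0, -0.0]
contact_force: [0.1, -2.4, 1.0]
gripper_width: 0.0296
gripper_force: 49.9
time_s: 3.32
tcp_pos: [0.5084, 0.3182, 0.2837]
eef_rot: [-179.7, -0.3, -0.0]
contact_force: [0.5, 1.5, -2.7]
gripper_width: 0.0291
gripper_force: 50.0
```

To row units: 0.5 m is 0.8333, 0.04 m is 0.0667, 25 degrees is 0.2083.

```bash
python3 -m pendant '[{"dx":0.05, "dy":0.8333, "dz":0.0667, "drx":0.05, "dry":0.2083}, {"dx":0.05, "dy":0.8333, "dz":0.0667, "drx":0.05, "dry":0.2083}, {"dx":0.05, "dy":0.8333, "dz":0.0667, "drx":0.05, "dry":0.2083}, {"dx":0.05, "dy":0.8333, "dz":0.0667, "drx":0.05, "dry":0.2083}, {"dx":0.05, "dy":0.8333, "dz":0.0667, "drx":0.05, "dry":0.2083}, {"dx":0.05, "dy":0.8333, "dz":0.0667, "drx":0.05, "dry":0.2083}, {"dx":0.05, "dy":0.8333, "dz":0.0667, "drx":0.05, "dry":0.2083}, {"dx":0.05, "dy":0.8333, "dz":0.0667, "drx":0.05, "dry":0.2083}, {"dx":0.05, "dy":0.8333, "dz":0.0667, "drx":0.05, "dry":0.2083}, {"dx":0.05, "dy":0.8333, "dz":0.0667, "drx":0.05, "dry":0.2083}, {"dx":0.05, "dy":0.8333, "dz":0.0667, "drx":0.05, "dry":0.2083}, {"dx":0.05, "dy":0.8333, "dz":0.0667, "drx":0.05, "dry":0.2083}]' && python3 -m pendant '[{}, {}, {}, {}, {}]'
python3 - <<'E'
from plant import r
from h import *
d=pickle.load(open("d.pkl","rb"))
for n in("wrist","scene","top"):d[n+"2"]=r.capture(n)
d["s2"]=r.get_state();pickle.dump(d,open("d.pkl","wb"));print(d["s2"]["joints"])
cv2.imwrite("pics/w2.png",d["wrist2"]["frame"][:,:,::-1])
E
```

```text
time_s: 4.32
tcp_pos: [0.5353, -0.1806, 0.2377]
eef_rot: [-173.5, -24.9, -1.5]
contact_force: [1.3, 0.9, -3.9]
gripper_width: 0.0293
gripper_force: 50.0
time_s: 4.73
tcp_pos: [0.5361, -0.1772, 0.2386]
eef_rot: [-173.6, -24.9, -1.3]
contact_force: [0.4, 0.2, -3.6]
gripper_width: 0.0294
gripper_force: 50.0
[ -4.18029361  -1.70798453 -25.33601415 -11.37009572 -42.28074018
 101.10208307]
```

View pics/w2.png

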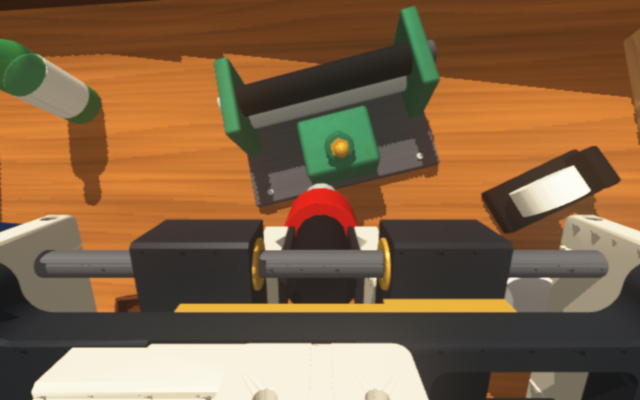

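The wrist view shows the nipple ball at (341,148) and the coupler tip peeking out under the red barrel at (322,187). Now fitting the ball, the roller yaw and the gun axis.

```bash
cat > fit.py <<'E'
from h import *
from scipy.optimize import least_squares
from scipy.spatial.transform import Rotation as Ro
def ball(c,c0=(.634,-.182,.116)):
    P=cloud(c);h=hsv(c);m=(h[...,0]>10)&(h[...,0]<30)&(h[...,1]>100)
    k=m&(np.linalg.norm(P-c0,axis=-1)<.022);out=np.array(c0)
    for _ in range(4):
        q=P[m&(abs(np.linalg.norm(P-out,axis=-1)-.008)<.004)&(P[...,2]>.11)]
        out=least_squares(lambda x:np.linalg.norm(q-x,axis=1)-.008,out,loss="soft_l1",f_scale=.001).x
    return out,len(q)
def gun(c,s):
    P=cloud(c);h=hsv(c);R=Ro.from_euler("xyz",s["eef_rot"],degrees=True)
    L=R.inv().apply((P-s["tcp_pos"]).reshape(-1,3)).reshape(P.shape)
    near=np.hypot(L[...,0],L[...,1])<.035
    red=near&((h[...,0]<6)|(h[...,0]>174))&(h[...,1]>150)&(L[...,2]>.004)&(L[...,2]<.04)
    cop=near&(h[...,1]<90)&(L[...,2]>.04)&(L[...,2]<.095)
    for n,m,rad in(("red",red,.023),("coupler",cop,.015)):
        q=L[m]
        if len(q)<15:continue
        f=least_squares(lambda x:np.hypot(q[:,0]-x[0],q[:,1]-x[1])-rad,[0,0],loss="soft_l1",f_scale=.001)
        print("  ",n,len(q),"axis xy mm",(f.x*1000).round(2),"zmax mm",np.percentile(q[:,2],[2,50,98])*1000,"cost",f.cost)
        if len(q)>60:
            g=least_squares(lambda x:np.hypot(q[:,0]-x[0]-x[2]*q[:,2],q[:,1]-x[1]-x[3]*q[:,2])-rad,[0,0,0,0],loss="soft_l1",f_scale=.001)
            print("     tilt deg",np.degrees(g.x[2:]).round(2),(g.x[:2]*1000).round(2))
E
python3 - <<'E'
from fit import *
d=pickle.load(open("d.pkl","rb"));s=d["s2"];print(s["tcp_pos"],s["eef_rot"])
for n in("scene","top","wrist2","scene2","top2"):
    print(n,ball(d[n]))
    if n[-1]=="2":gun(d[n],s)
for n in("wrist2","scene","top"):
    P=cloud(d[n]);h=hsv(d[n]);G=(h[...,0]>50)&(h[...,0]<95)&(h[...,1]>80)
    k=G&(np.hypot(P[...,0]-.65,P[...,1]+.18)<.055)&(abs(P[...,2]-.074)<.003)
    print(n,k.sum(),cv2.minAreaRect((P[k][:,:2]*1000).astype(np.float32)))
    k=G&(abs(P[...,2]-.1)<.008)&(P[...,0]>.6)&(P[...,1]<.05)&(P[...,1]>-.4)&(P[...,0]<.9)
    print("   ends",k.sum(),cv2.minAreaRect((P[k][:,:2]*1000).astype(np.float32)))
    q=P[(h[...,0]>10)&(h[...,0]<30)&(h[...,1]>100)&(np.linalg.norm(P-[.645,-.181,.1],axis=-1)<.03)&(P[...,2]>.08)]
    print("   neck",[(z,q[abs(q[:,2]-z)<.004].mean(0).round(4).tolist()) for z in(.09,.098,.106,.118)])
E
```

```text
[ 0.53645245 -0.17747219  0.23914116] [-173.5900373   -24.97843446   -1.29372828]
scene (array([ 0.63318628, -0.181904  ,  0.11682674]), 26)
top (array([ 0.633893  , -0.1852934 ,  0.11714477]), 22)
wrist2 (array([ 0.63302791, -0.1819988 ,  0.1162172 ]), 182)
   red 918 axis xy mm [-0.84 -1.68] zmax mm [ 4.0484491  14.19015036 34.41374484] cost 0.00035279452957641795
     tilt deg [ 1.67 -0.15] [-1.35 -1.65]
   coupler 83 axis xy mm [-0.48 -1.72] zmax mm [71.34962346 79.45820766 85.95029068] cost 1.1129449691445158e-06
     tilt deg [-0.22  0.4 ] [-0.17 -2.29]
scene2 (array([ 0.63315122, -0.18197686,  0.11651754]), 26)
   red 171 axis xy mm [-0.17 -1.17] zmax mm [ 4.58994627 19.16470607 34.83968856] cost 0.00016429517687735305
     tilt deg [-1.29  2.14] [ 0.31 -1.92]
   coupler 164 axis xy mm [-0.35 -1.25] zmax mm [40.54989673 62.77763587 86.05108942] cost 0.00013961038763459714
     tilt deg [-1.93  0.61] [ 1.77 -1.91]
top2 (array([ 0.63515669, -0.18460931,  0.11860808]), 20)
   red 68 axis xy mm [ 0.94 -0.24] zmax mm [ 4.09120602 17.18128534 32.98873236] cost 3.316645326614738e-05

[... 623 characters left out ...]
7666)
   ends 421 ((716.9974975585938, -161.8417510986328), (139.53659057617188, 245.72450256347656), 13.813055992126465)
   neck [(0.09, [0.6473, -0.176, 0.0906]), (0.098, [0.6479, -0.1781, 0.0977]), (0.106, [0.6444, -0.1798, 0.1048]), (0.118, [0.6368, -0.182, 0.1197])]
top 2 ((691.6176147460938, -162.09793090820312), (12.864212036132812, 0.0), 119.5616226196289)
   ends 23 ((782.5828247070312, -263.2431640625), (58.83953857421875, 12.027701377868652), 14.308664321899414)
   neck [(0.09, [0.6467, -0.1803, 0.0937]), (0.098, [0.6461, -0.1788, 0.0975]), (0.106, [0.6452, -0.1794, 0.1051]), (0.118, [0.6327, -0.181, 0.1204])]<stdin>:13: RuntimeWarning: Mean of empty slice.
  ret = um.true_divide(
```

```bash
cat > plan.py <<'E'
from fit import *
def plan(s,b,axy,dist,yaw=13.8):
    """shift/rotvec so the ball lies `dist` mm beyond TCP on the gun's axis (tool xy axy mm)"""
    y=np.radians(yaw);n=np.array([-np.sin(.45)*np.cos(y),-np.sin(.45)*np.sin(y),np.cos(.45)])
    R=Ro.from_euler("xyz",s["eef_rot"],degrees=True);z=R.apply([0,0,1]);ax=np.cross(z,-n)
    w=ax/max(np.linalg.norm(ax),1e-9)*np.arctan2(np.linalg.norm(ax),z@-n)
    R2=Ro.from_rotvec(w)*R;t=b-R2.apply(np.r_[axy,dist]/1000)
    print("shift mm",(R.inv().apply(t-s["tcp_pos"])*1000).round(2),"rot deg",np.degrees(R.inv().apply(w)).round(2))
    print("ball in tool mm",(R.inv().apply(b-s["tcp_pos"])*1000).round(2))
E
python3 - <<'E'
from plan import *
d=pickle.load(open("d.pkl","rb"))
plan(d["s2"],ball(d["wrist2"])[0],(-.5,-1.6),88.5+20)
E
```

```text
shift mm [36.16 21.1  42.53] rot deg [0.09 0.03 0.  ]
ball in tool mm [ 35.7   19.33 151.03]
```

To row units: 0.042 m is 0.07, 0.036 m is 0.06.

```bash
python3 -m pendant '[{"dx":0.03, "dy":0.0175, "dz":0.0167}, {"dx":0.06, "dy":0.035, "dz":0.0333}, {"dx":0.06, "dy":0.035, "dz":0.05}, {"dx":0.06, "dy":0.035, "dz":0.07}, {"dx":0.06, "dy":0.035, "dz":0.07}, {"dx":0.06, "dy":0.035, "dz":0.07}, {"dx":0.06, "dy":0.035, "dz":0.07}, {"dx":0.06, "dy":0.035, "dz":0.07}]'
python3 - <<'E'
from plant import r
from plan import *
b0=ball(pickle.load(open("d.pkl","rb"))["wrist2"])[0]
for n in("wrist","scene","top"):
    c=r.capture(n);s=r.get_state();print(n,s["tcp_pos"].round(4),s["eef_rot"].round(2));gun(c,s);b,k=ball(c);print("  ball",b.round(4),k)
    plan(s,b0,(-.5,-1.6),108.5)
    if n=="wrist":
        cv2.imwrite("pics/w3.png",c["frame"][:,:,::-1])
    if n=="scene":
        cv2.imwrite("pics/s3.png",cv2.resize(c["frame"][140:260,180:330],None,fx=4,fy=4,interpolation=2)[:,:,::-1])
E
```

```text
time_s: 5.55
tcp_pos: [0.5869, -0.1963, 0.2149]
eef_rot: [-173.6, -25.0, -1.4]
contact_force: [-0.2, 0.3, -3.3]
gripper_width: 0.0291
gripper_force: 50.0
wrist [ 0.587  -0.1964  0.215 ] [-173.6   -25.02   -1.43]
   red 819 axis xy mm [-0.31 -1.61] zmax mm [ 4.11244397 14.8136744  33.51639968] cost 0.00017185125774421444
     tilt deg [ 1.07 -0.2 ] [-0.63 -1.56]
   coupler 81 axis xy mm [-0.03 -1.55] zmax mm [70.9183146  78.90303683 85.29316917] cost 1.1939336077144259e-06
     tilt deg [-0.64  0.49] [ 0.84 -2.24]
  ball [ 0.634 -0.182  0.116] 0
shift mm [ 0.15 -1.43  1.39] rot deg [ 0.16 -0.03  0.  ]
ball in tool mm [ -0.41  -3.34 109.88]
scene [ 0.587  -0.1965  0.215 ] [-173.6   -25.03   -1.44]
   red 165 axis xy mm [-0.25 -1.04] zmax mm [ 4.85532771 19.31281064 34.03187824] cost 0.00019838999816695267
     tilt deg [-1.26 -0.84] [ 0.15 -0.79]
   coupler 166 axis xy mm [-0.1  -1.02] zmax mm [40.77619651 63.66246619 85.42326019] cost 0.00016041277378758665
     tilt deg [-0.56 -1.89] [0.54 1.04]
  ball [ 0.6328 -0.1823  0.1168] 25
shift mm [ 0.11 -1.54  1.41] rot deg [ 0.17 -0.04  0.  ]
ball in tool mm [ -0.47  -3.45 109.9 ]
top [ 0.587  -0.1965  0.2149] [-173.6   -25.02   -1.45]
   red 46 axis xy mm [ 0.95 -0.4 ] zmax mm [ 4.14577903 16.8925726  33.88780854] cost 2.2656426944440245e-05
   coupler 40 axis xy mm [1.76 0.44] zmax mm [57.9689839  72.60291746 85.88432616] cost 6.319304640786886e-06
  ball [ 0.6339 -0.1854  0.1158] 2
shift mm [ 0.16 -1.56  1.31] rot deg [ 0.17 -0.03  0.  ]
ball in tool mm [ -0.4   -3.48 109.8 ]
```

View pics/s3.png

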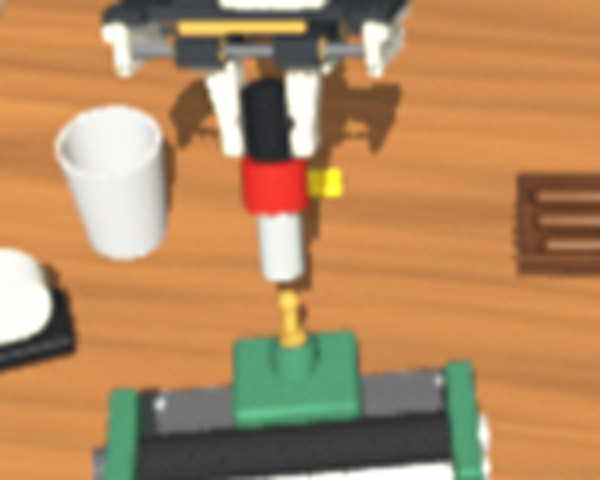

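The scene crop shows the coupler end at about (282,275) and the ball at (290,295), so the gun needs about 1.8 mm in -y of the tool. I'll correct that while advancing, then press slowly.

To row units: 0.01 m is 0.0167, 0.008 m is 0.0133.

```bash
python3 -m pendant '[{"dy":-0.003}, {"dy":-0.003, "dz":0.0067}, {"dy":-0.003, "dz":0.0133}, {"dy":-0.003, "dz":0.0167}, {"dy":-0.003, "dz":0.0167}, {"dy":-0.003, "dz":0.0167}, {"dy":-0.003, "dz":0.0167}]'
python3 - <<'E'
from plant import r
from plan import *
b0=ball(pickle.load(open("d.pkl","rb"))["wrist2"])[0]
c=r.capture("scene");s=r.get_state();gun(c,s);print(ball(c));plan(s,b0,(-.3,-1.6),98.5)
plan(s,ball(c)[0],(-.3,-1.1),98.5)
E
python3 -m pendant '[{"dz":0.005}, {"dz":0.01}, {"dz":0.0133}, {"dz":0.0167}, {"dz":0.0167}, {"dz":0.0167}]'
```

```text
time_s: 6.28
tcp_pos: [0.5913, -0.1938, 0.2052]
eef_rot: [-173.6, -24.9, -1.5]
contact_force: [-0.6, 0.1, -2.9]
gripper_width: 0.0297
gripper_force: 50.0
   red 162 axis xy mm [-0.14 -0.94] zmax mm [ 4.49317076 19.21055309 33.54554906] cost 0.0001518998863239999
     tilt deg [1.85 0.26] [-0.79 -1.05]
   coupler 167 axis xy mm [-0.12 -0.94] zmax mm [40.89460201 62.49128373 86.04363067] cost 0.00013860905356117076
     tilt deg [-0.45  0.08] [ 0.38 -1.05]
(array([ 0.63352213, -0.18234752,  0.1153483 ]), 24)
shift mm [0.2  0.04 0.56] rot deg [0.16 0.04 0.  ]
ball in tool mm [-4.000e-02 -1.840e+00  9.906e+01]
shift mm [ 0.28 -0.01  1.52] rot deg [0.16 0.04 0.  ]
ball in tool mm [ 5.0000e-02 -1.3900e+00  1.0001e+02]
time_s: 6.83
tcp_pos: [0.5954, -0.1928, 0.1964]
eef_rot: [-173.6, -24.9, -1.4]
contact_force: [-3.3, 1.0, -0.7]
gripper_width: 0.0292
gripper_force: 50.0
```

Aligned to within 0.3 mm. Pressing on.

To row units: 0.008 m is 0.0133, 0.006 m is 0.01.

```bash
for i in 1; do :; done; python3 -m pendant '[{"dz":0.0033}, {"dz":0.0067}, {"dz":0.01}, {"dz":0.0133}, {"dz":0.0133}, {"dz":0.0133}]'; python3 -m pendant '[{"dz":0.0033}, {"dz":0.0067}, {"dz":0.01}, {"dz":0.01}, {"dz":0.01}, {"dz":0.01}]'
python3 - <<'E'
from plant import r
from plan import *
b0=ball(pickle.load(open("d.pkl","rb"))["wrist2"])[0]
c=r.capture("scene");s=r.get_state();gun(c,s);plan(s,b0,(-.3,-1.6),76.5)
E
```

```text
time_s: 7.33
tcp_pos: [0.5989, -0.1917, 0.1879]
eef_rot: [-173.6, -24.9, -1.5]
contact_force: [3.8, 0.7, -8.6]
gripper_width: 0.0292
gripper_force: 50.0
time_s: 7.83
tcp_pos: [0.6012, -0.1914, 0.1841]
eef_rot: [-173.6, -25.0, -1.4]
contact_force: [-4.2, 1.2, 1.3]
gripper_width: 0.0292
gripper_force: 50.0
   red 167 axis xy mm [-0.17 -0.94] zmax mm [ 4.50653334 18.8547791  33.6009091 ] cost 0.000186542027609871
     tilt deg [0.11 0.21] [-0.21 -1.02]
   coupler 161 axis xy mm [ 0.2  -1.12] zmax mm [41.74484678 62.40403585 85.79384947] cost 0.00014741427137878976
     tilt deg [-0.78 -1.6 ] [1.08 0.62]
shift mm [ 0.25 -0.02 -1.  ] rot deg [0.17 0.02 0.  ]
ball in tool mm [-2.000e-02 -1.840e+00  7.549e+01]
```

The ball is now about 75.5 mm from the TCP and the coupler is still extended (end at 86 mm), so it has snapped on. Compressing the spring next.

To row units: 0.011 m is 0.0183, 0.01 m is 0.0167.

```bash
python3 -m pendant '[{"dz":0.0033}, {"dz":0.0067}, {"dz":0.01}, {"dz":0.0133}, {"dz":0.0167}, {"dz":0.0183}, {"dz":0.0183}, {"dz":0.0183}, {"dz":0.0183}]'
python3 - <<'E'
from plant import r
from plan import *
b0=ball(pickle.load(open("d.pkl","rb"))["wrist2"])[0]
for n in("scene","wrist"):
    c=r.capture(n);s=r.get_state();print(s["contact_force"]);gun(c,s);plan(s,b0,(-.3,-1.6),76.5)
    if n=="scene":cv2.imwrite("pics/s4.png",cv2.resize(c["frame"][140:260,180:330],None,fx=4,fy=4,interpolation=2)[:,:,::-1])
E
```

```text
time_s: 8.63
tcp_pos: [0.606, -0.1903, 0.1742]
eef_rot: [-173.6, -25.0, -1.4]
contact_force: [-7.5, 0.7, 6.1]
gripper_width: 0.0298
gripper_force: 50.0
[-6.64550978  1.27965553  5.90344619]
   red 165 axis xy mm [-0.35 -0.82] zmax mm [ 4.31048821 18.64329407 33.50141819] cost 0.00014717367592774168
     tilt deg [1.33 1.45] [-0.79 -1.3 ]
   coupler 126 axis xy mm [-0.3  -0.93] zmax mm [42.48011956 59.66300346 94.26125548] cost 0.00014505269609243695
     tilt deg [-2.85  0.9 ] [ 2.69 -1.88]
shift mm [  0.15  -0.05 -12.02] rot deg [ 0.17  0.02 -0.  ]
ball in tool mm [-0.12 -1.88 64.48]
[-7.21359498  0.93028218  5.76265151]
   red 776 axis xy mm [-0.3  -1.58] zmax mm [ 4.08624335 15.4072885  33.91935989] cost 0.00014784009573811152
     tilt deg [0.72 0.16] [-0.52 -1.63]
   coupler 29 axis xy mm [-2.66 -2.42] zmax mm [72.33669547 93.63997394 94.92616393] cost 2.8360776728640285e-05
shift mm [  0.12  -0.04 -12.01] rot deg [ 0.17  0.02 -0.  ]
ball in tool mm [-0.16 -1.87 64.48]
```

View pics/s4.png

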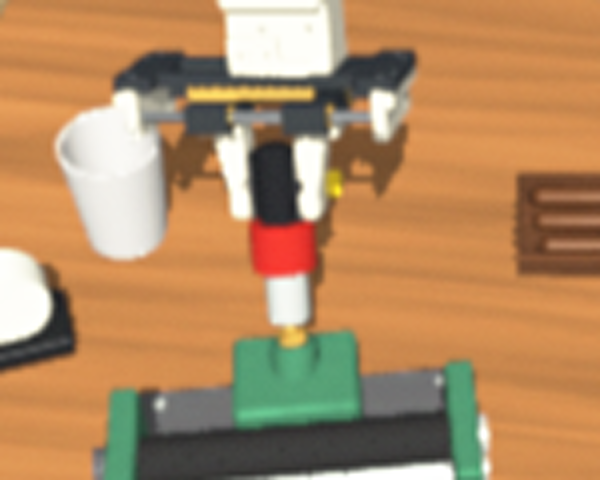

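The ball is swallowed by the coupler at about (292,325), with its centre 12 mm inside the mouth. The spring is compressed about 12 mm with roughly 12 N on it, the gun has not slipped in the grip, and nothing else has moved. Settling briefly, then handing in.

```bash
python3 -m pendant '[{}, {}, {}, {}]'; python3 -c "
from plant import r
print(r.close_job())"
```

```text
time_s: 9.07
tcp_pos: [0.606, -0.1904, 0.1742]
eef_rot: [-173.6, -25.0, -1.4]
contact_force: [-8.2, 0.3, 5.4]
gripper_width: 0.0292
gripper_force: 50.0
the job is handed in; nothing more can be done
None
```

The job is handed in at about 9 s with the gun still gripped at 50 N, its coupler snapped over the nipple's ball, and the spring pressed down about 12 of its 15 mm; the hand-in returned no verdict.

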